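Tumble the heater block over the turning step onto its side

ROBOT

A 6-joint arm with a two-finger parallel gripper is mounted at the origin on a cart in front of the work surface, level with it; the furniture and walls round the work are solid. World frame = base frame: x ahead of the robot, y to its left, z up, the work surface at z = 0. Lengths are in m, angles in rad, forces in N, time in s.
With the tool pointing down it reaches from about 0.275 to 0.975 m from the base axis. Payload 8.4 kg.
Tool frame: the origin (TCP) lies on the centre line of the jaws, within the pads' length; the fingertips stand 11 mm ahead of it and the grasp point (between the pads) lies 8 mm behind it (ctrl.nose_length is the z of the fingertips in the tool frame, in m); z points along the fingers, y is the line along which they close (so a half turn about z gives the same grasp; the last joint's range is limited). The gripper opens to 92 mm and grips with 3 to 60 N. Pads are 20 mm wide; open, the fingers measure 128 mm over their backs; the gripper's body (75 mm by 189 mm) begins 69 mm behind the grasp point.
Start: joints at [1.295, 0.353, 1.633, -0, 1.155, -0.002], TCP at [0.169, 0.602, 0.226] pointing down, gripper open.
Joint ranges: [-2.63, 2.63], [-0.92, 2.1], [0.06, 2.66], [-1.3, 4.44], [0, 2.69], [-3.02, 3.02]. Speed limits (rad/s): [2.22, 2.22, 2.79, 3.14, 3.14, 3.14].

INTERFACE

Orientations are given as a unit quaternion [w, x, y, z].
In Python, from plant import ctrl, viewer gives the robot as it stands.
- The arm moves only by the tool apply_moves, never from a script. Its argument "rows" is a list of rows, each a list of 2 entries, a list of its own where there are three numbers: the shift along the tool's x, y, z in cm, then the turn, a rotation vector about the tool's x, y, z in degrees. A call has 1 to 20 rows; each row shifts and turns the commanded pose from where the row before left it, along the tool's axes as they then stand; what a row does not reach is not made up. A row lasts 1/8 s, in which the tool goes at most 62.5 mm and 10.7 degrees, less where a joint would pass 70% of its speed; a pose out of reach is approached as far as the arm can. A call is refused whole if a number of a shift passes 6.25 or a number of a turn 10.7, either way. A call with a gripper value outside its range is refused whole. "grip" is the opening, from -1 (shut) to 1 (fully open), set as the call begins (left out, the last holds). The fingers move at their own pace and stop on an object; "force" is the grip in N (left out, the last holds). Time passes only in rows, so rows that do not move let the fingers close. It gives the time, the measured TCP pose, the force, the opening and the grip force at its end, in the units of the state.
- ctrl.get_state(): the state, without advancing time (a new reading comes with each control period).
- viewer.snapshot(name): name is "side" or "top"; returns (picture, depth): 400x640x3 uint8, blue, green, red; 400x640 float32, m along the optical axis (not along the pixel's ray), 0 where there is no reading.
- viewer.get_calibration(name): a dict with "K" (3x3 intrinsics, pixels), "R" (3x3) and "t" (3): a world point X has camera coordinates R X + t. Camera axes: x right, y down, z forward; pixel columns grow to the right and rows downward; lengths in m; the calibration is good to about 2 mm. A picture is of the moment at which its call begins. get_calibration takes no time and is no camera call.
- ctrl.finish_job(): hands the job in; it is judged then, once.
The state is a dict: "t": time; "joints": joint angles; "qvel": joint speeds; "tau": joint torques, N m; "eef_pos": TCP position; "eef_rot": TCP orientation; "contact_force": force on the tool from outside, world axes, zero at the start; "wrist_torque": the same for the moment, N m; "opening": finger opening in m; "gripper_force": force on a finger pad.
Only numpy, scipy, OpenCV 4.12 (cv2) and the standard library are available. Lean on these libraries where they do the work, as an engineer would, in place of code of your own. Each camera call takes 0.05 s, during which the arm holds its last target. There are 200 camera calls.

TASK

The heater block with the lifting knob has to lie on its side so that its bores can be brushed out. Push it from behind along the upper deck of the turning step, without lifting it, until it tumbles over the edge and comes to rest on its long side face on the lower ledge, with the knob pointing level and away from the upper deck. Leave the block without a knob where it stands.

Things in the scene. Friction and masses are not known exactly. Their poses are not given: they have to be found in the camera images.
- turning_step: Fixed grey plastic board with two levels, 270 mm long (y). Origin at table height below the middle of the deck's straight edge. Upper deck: x = -105 to 0 mm, top 54 mm above the table. Lower ledge (black rubber): x = 0 to 77 mm, top 16 mm above the table, then a lip 8 mm thick, 28 mm above the table. +x points over the edge from deck to ledge, roughly away from the robot; z up.
- knob_block: Loose light metal block to turn, narrow bores in its top, 62 (x) by 90 (y) by 45 mm (z), about 0.6 kg, with a black knob 16 mm thick and 23 mm high on the middle of its top. Origin: centre of its underside; z out through the knob. Starts upright on the deck, left or right, its 90 mm side along the edge within 6 degrees. Once its middle is past the edge it tips over by its own weight.
- block_centre (a point): Centre of the knob block's 62 x 90 x 45 mm body, 22.5 mm above its underside; axes as the block's.
- knob_top (a point): Middle of the top of the knob on the knob block, 68 mm above its underside.
- plain_block: Loose bystander block of the same size, 62 (x) by 90 (y) by 45 mm (z), about 0.5 kg, with six wide bores in its top and no knob. Origin: centre of its underside. It stands in the other place on the upper deck, about 35 to 50 mm of free deck away from the knob block along y.

How it is judged:
By the outcome, as a careful person would: the job done as asked, in the order asked, and still so for the second after the job is handed in, with the robot touching nothing.
It also fails if it takes over 30 s, if anything falls off the work surface, if the arm or the gripper's body presses on something with over 40 N, if the wrist force passes 120 N, or if a joint passes its speed limit or range.

## Working session

There is one attempt and no reset: what is moved stays moved. The work goes in short steps, Python scripts to look and compute and a tool call to move; the robot and the scene stay as the last step left them, time stands still between calls to the robot, and variables do not carry over. Pictures are saved under pics/ and viewed, at most 10 in all, crops included, and the job is handed in when it is done.

Besides the shell and the picture viewer there is one more tool, called after "Emit:" by a JSON object that holds its "fn" and its "kwargs", one argument or row to a line. apply_moves: Moves the arm, as the interface text tells. Its arguments: {"type":"object","properties":{"rows":{"type":"array"},"grip":{"type":"number"},"force":{"type":"number"}},"required":["rows"]}

```bash
mkdir -p pics
python3 - <<'E'
from plant import ctrl, viewer
import cv2,numpy as np
for n in ("top","side"):
    p,d=viewer.snapshot(n); cv2.imwrite(f"pics/{n}0.png",p); np.save(f"{n}0.npy",d)
    c=viewer.get_calibration(n); print(n,-c["R"].T@c["t"]); np.savez(f"{n}c.npz",**c)
s=ctrl.get_state();print(s["eef_pos"],s["eef_rot"],s["t"])
E
```

```text
top [0.40110948 0.21215704 0.94217791]
side [0.34801613 0.86423738 0.64315579]
[0.16888875 0.60131377 0.22496713] [-8.85226069e-05  1.36502832e-01  9.90639499e-01 -5.93029074e-04] 0.1
```

View pics/top0.png

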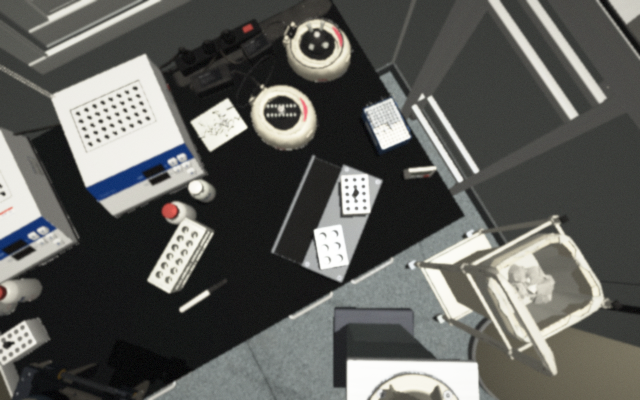

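View pics/side0.png

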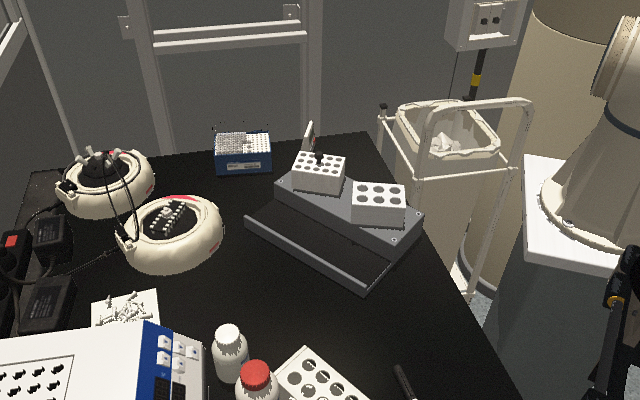

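The top view shows the knob block at about (355,195) and the plain block at (330,247). The ledge and lip lie to the left of the deck. Next I'll turn the depth into positions.

```bash
cat > h.py <<'E'
import numpy as np,cv2
def cloud(n,d):
    c=np.load(f"{n}c.npz");K,R,t=c["K"],c["R"],c["t"]
    v,u=np.mgrid[:400,:640];X=np.stack([(u-K[0,2])/K[0,0]*d,(v-K[1,2])/K[1,1]*d,d],-1)
    X=(X-t)@R; X[d==0]=np.nan; return X
def rect(P):
    c,wh,a=cv2.minAreaRect((P*1000).astype(np.float32)); return np.round(c,1),np.round(wh,1),round(a,1)
E
python3 - <<'E'
from h import *
for n in ("top","side"):
    X=cloud(n,np.load(n+"0.npy")); p=cv2.imread(f"pics/{n}0.png")
    if n=="top": m=np.zeros((400,640),bool); m[150:285,265:390]=1
    else: m=np.zeros((400,640),bool); m[145:295,240:430]=1
    z=X[...,2]
    for lo,hi in ((.092,.106),(.11,.13),(.047,.061),(.022,.034),(.01,.021)):
        k=(m&(z>lo)&(z<hi)).astype(np.uint8)
        N,l,s,_=cv2.connectedComponentsWithStats(k)
        for i in range(1,N):
            if s[i,4]>(8 if lo>.1 else 60):
                P=X[l==i]; print(n,lo,s[i],rect(P[:,:2]),np.median(P[:,2]).round(4),P.mean(0).round(4))
E
```

```text
top 0.092 [341 175  29  39 717] (array([546., 149.]), array([90.5, 61.9]), 3.9) 0.0988 [0.5453 0.1492 0.0987]
top 0.092 [314 225  34  44 749] (array([422.3, 204.5]), array([90. , 61.8]), 11.3) 0.099 [0.4219 0.2042 0.099 ]
top 0.11 [353 189   7   8  43] (array([545.4, 148.3]), array([14.1, 15.6]), 47.0) 0.1214 [0.5453 0.1488 0.1206]
top 0.047 [ 302  165   80  118 2584] (array([483.3, 176.6]), array([104.9, 269.7]), 68.5) 0.0539 [0.4752 0.1794 0.0539]
top 0.022 [271 155  44  98 349] (array([532.4, 300.6]), array([  8.7, 268.6]), 68.4) 0.0274 [0.5295 0.3013 0.0274]
top 0.01 [ 274  158   68  107 3068] (array([517.3, 262.2]), array([ 75.4, 269.7]), 68.5) 0.016 [0.5146 0.2634 0.016 ]
side 0.092 [ 291  151   54   29 1021] (array([547.2, 148.4]), array([90.6, 66. ]), 4.3) 0.0984 [0.5457 0.1526 0.0978]
side 0.092 [ 352  181   54   31 1193] (array([423.4, 203.9]), array([90. , 66.5]), 11.6) 0.0984 [0.4225 0.2067 0.0979]
side 0.11 [315 151   8   9  66] (array([546.3, 150.2]), array([12.9, 14.3]), 17.1) 0.1203 [0.5461 0.151  0.1191]
side 0.047 [240 145  31  11 242] (array([704.5,  76.2]), array([62.5, 36.1]), 20.5) 0.0493 [0.7054 0.0792 0.0502]
side 0.047 [ 274  170  151   79 2911] (array([484.4, 176.4]), array([108.6, 270.4]), 68.2) 0.054 [0.4692 0.2063 0.0539]
side 0.022 [240 158  32   8 150] (array([699.6,  89.8]), array([65.3,  7.9]), 24.5) 0.0284 [0.6991 0.0904 0.0283]
side 0.022 [274 191 149  68 703] (array([485.3, 223.6]), array([ 96.3, 287. ]), 89.0) 0.0279 [0.4726 0.2277 0.028 ]
side 0.022 [243 214 124  76 761] (array([533.6, 300. ]), array([ 10.4, 269.6]), 68.5) 0.0271 [0.5252 0.3044 0.0266]
side 0.01 [240 164  32   7 133] (array([700. ,  90.6]), array([65.7,  7.6]), 25.3) 0.0156 [0.6999 0.0908 0.0155]
side 0.01 [ 244  196  178   99 5071] (array([500.3, 217.2]), array([189. , 270.6]), 68.5) 0.016 [0.5044 0.2637 0.016 ]
```

Run:
```python
from h import *
p=cv2.imread("pics/top0.png"); cv2.imwrite("pics/crop0.png",cv2.resize(p[145:290,260:395],None,fx=4,fy=4,interpolation=cv2.INTER_CUBIC))
X=cloud("top",np.load("top0.npy")); z=X[...,2]
m=np.zeros((400,640),bool); m[150:285,265:390]=1
k=(m&(z>.092)&(z<.106)).astype(np.uint8)
N,l,s,_=cv2.connectedComponentsWithStats(k)
for i in range(1,N):
    if s[i,4]>60:
        P=X[l==i][:,:2]*1000; print(cv2.boxPoints(cv2.minAreaRect(P.astype(np.float32))).round(1).tolist()); w,v=np.linalg.eigh(np.cov(P.T)); print(np.sqrt(12*w),v[:,1], np.degrees(np.arctan2(v[1,1],v[0,1])))
for q in [(312,158),(380,180),(340,278),(275,250)]: print(q,X[q[1],q[0]])
```

```text
[[498.79998779296875, 176.8000030517578], [502.8999938964844, 115.0999984741211], [593.2000122070312, 121.19999694824219], [589.0999755859375, 182.89999389648438]]
[65.45582286 95.07143359] [-0.99843621 -0.05590295] -176.7953260440321
[[372.20001220703125, 226.0], [384.29998779296875, 165.39999389648438], [472.5, 183.0], [460.3999938964844, 243.60000610351562]]
[66.00929901 93.87723626] [-0.98212636 -0.1882228 ] -169.1509130723217
(312, 158) [0.64929426 0.2547616  0.02979104]
(380, 180) [0.5891376  0.0840373  0.05388913]
(340, 278) [0.34918103 0.18044485 0.05221828]
(275, 250) [0.41341536 0.34354865 0.01573928]
```

View pics/crop0.png

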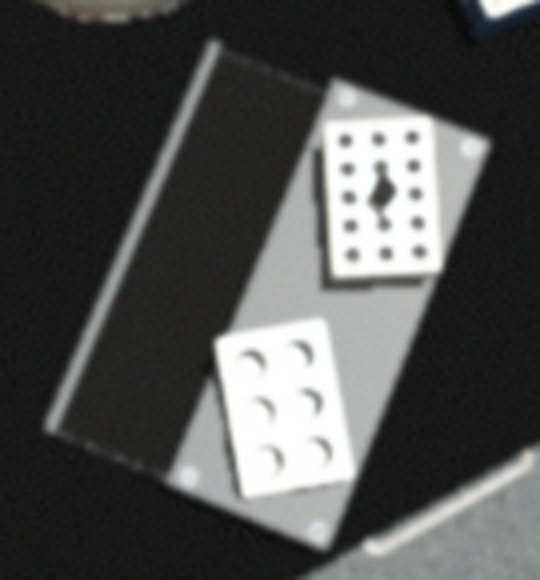

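The crop shows the knob block turned about 25° against the edge, well over the stated 6°. Its +y rear corner is near the deck's back edge. Two fingers held parallel to the edge, 36 mm apart, should square it up as they push. First I'll check for obstacles on the way there.

Run:
```python
from h import *
X=np.concatenate([cloud(n,np.load(n+"0.npy")).reshape(-1,3) for n in("top","side")])
X=X[np.isfinite(X[:,0])]
print("heights by 0.1 m cell (max z, mm); rows x 0..0.9, cols y -0.3..0.8")
for i in range(9):
    print(i/10,[int(1000*max([-.009]+list(X[(X[:,0]//.1==i)&(X[:,1]//.1==j)][:,2]))) for j in range(-3,8)])
O=X[(X[:,0]>.56)&(X[:,0]<.78)&(X[:,1]<.06)&(X[:,1]>-.1)&(X[:,2]>.01)&(X[:,2]<.3)]
print(len(O),O.min(0) if len(O) else 0,O.max(0) if len(O) else 0)
```

```text
heights by 0.1 m cell (max z, mm); rows x 0..0.9, cols y -0.3..0.8
0.0 [-9, 10, 362, 360, 81, -9, -9, -9, 3, 5, 4]
0.1 [63, 4, 360, 354, 4, -9, 1, 4, 405, 382, 6]
0.2 [63, -9, -9, -9, -9, 4, 5, 6, 436, 437, 5]
0.3 [63, 59, -9, 3, 101, 101, 19, 18, 72, 72, 6]
0.4 [-9, 2, 5, 5, 103, 103, 31, 6, 108, 82, 51]
0.5 [-9, 5, 6, 56, 125, 58, 32, 5, 108, 111, 112]
0.6 [-9, -9, 63, 81, 56, 60, 61, 4, 112, 114, 114]
0.7 [391, -9, 4, 83, 83, 74, 221, 202, 112, 113, 113]
0.8 [390, -9, -9, 82, 64, 66, 221, 82, 46, 213, 340]
1702 [ 0.60447161 -0.05452369  0.01020503] [0.77932775 0.05997948 0.08269803]
```

Emit:
{"fn": "apply_moves", "kwargs": {
  "rows": [
    [[0,0,0],[0,0,9.59]],
    [[0,0,0],[0,0,9.59]],
    [[0,0,0],[0,0,9.59]],
    [[0,0,0],[0,0,9.59]],
    [[0,0,0],[0,0,9.59]],
    [[0,0,0],[0,0,9.59]],
    [[0,0,0],[0,0,9.59]],
    [[0,0,0],[0,0,9.59]],
    [[0,0,0],[0,0,9.59]],
    [[0,0,0],[0,0,9.59]]
  ],
  "grip": -0.2
}}

```text
t: 1.35
eef_pos: [0.1689, 0.6014, 0.2251]
eef_rot: [0.0, 0.829, 0.56, -0.0]
contact_force: [-0.3, 0.3, -0.3]
opening: 0.0373
gripper_force: 0.0
```

Emit:
{"fn": "apply_moves", "kwargs": {
  "rows": [
    [[-2.55,3.72,0],[0,0,0]],
    [[-2.55,3.72,0],[0,0,0]],
    [[-2.55,3.72,0],[0,0,0]],
    [[-2.55,3.72,0],[0,0,0]],
    [[-2.55,3.72,0],[0,0,0]],
    [[-2.55,3.72,0],[0,0,0]],
    [[-2.55,3.72,0],[0,0,0]],
    [[-2.55,3.72,0],[0,0,0]],
    [[-2.55,3.72,0],[0,0,0]],
    [[-2.55,3.72,0],[0,0,0]],
    [[-2.55,3.72,0],[0,0,0]],
    [[-2.55,3.72,0],[0,0,0]],
    [[-2.55,3.72,0],[0,0,0]],
    [[-2.55,3.72,0],[0,0,0]],
    [[0,0,0],[0,0,0]]
  ]
}}

```text
t: 3.22
eef_pos: [0.523, 0.0761, 0.2253]
eef_rot: [0.0, 0.828, 0.561, -0.0]
contact_force: [-0.4, 0.8, -0.1]
opening: 0.0366
gripper_force: 0.0
```

Emit:
{"fn": "apply_moves", "kwargs": {
  "rows": [
    [[0,0,3.06],[0,0,0]],
    [[0,0,3.06],[0,0,0]],
    [[0,0,3.06],[0,0,0]],
    [[0,0,3.06],[0,0,0]],
    [[0,0,3.06],[0,0,0]],
    [[0,0,0],[0,0,0]],
    [[0.5,0,0],[0,0,0]],
    [[0.5,0,0],[0,0,0]],
    [[0.5,0,0],[0,0,0]],
    [[0.5,0,0],[0,0,0]],
    [[0.5,0,0],[0,0,0]],
    [[0.5,0,0],[0,0,0]],
    [[0.5,0,0],[0,0,0]],
    [[0.5,0,0],[0,0,0]],
    [[0,0,0],[0,0,0]]
  ]
}}

```text
t: 5.1
eef_pos: [0.5361, 0.1154, 0.0725]
eef_rot: [-0.0, 0.827, 0.562, -0.001]
contact_force: [-1.1, -1.5, 0.2]
opening: 0.0367
gripper_force: 0.9
```

```bash
cat > m.py <<'E'
from h import *
from plant import ctrl,viewer
import sys
tag=sys.argv[1]; O=np.array([.5025,.2255]);a=np.radians(68.45);U=np.array([[np.cos(a),np.sin(a)],[-np.sin(a),np.cos(a)]])
for n in ("top","side"):
    p,d=viewer.snapshot(n); cv2.imwrite(f"pics/{n}{tag}.png",p[130:300,230:440].repeat(3,0).repeat(3,1) if n=="side" else p[145:290,260:395].repeat(4,0).repeat(4,1))
    X=cloud(n,d);X[...,:2]=(X[...,:2]-O)@U.T
    m=(abs(X[...,0]+20)<110)&(abs(X[...,1])<150)&(X[...,2]>float(sys.argv[2]))&(X[...,2]<float(sys.argv[3]))&(p.min(2)>110)
    N,l,s,_=cv2.connectedComponentsWithStats(m.astype(np.uint8))
    for i in range(1,N):
        if s[i,4]>60: P=X[l==i]; print(n,s[i,4],rect(P[:,:2]),P[:,2].min().round(4),P[:,2].max().round(4),cv2.boxPoints(cv2.minAreaRect((1000*P[:,:2]).astype(np.float32))).round().tolist())
s=ctrl.get_state(); print("tcp",(s["eef_pos"][:2]-O)@U.T,s["eef_pos"][2],s["contact_force"],s["t"])
E
python3 m.py 1 .09 .108
```

```text
top 326 (array([ 464. , -104.1]), array([ 33.4, 250.8]), 44.0) 0.0904 0.108 [[365.0, -25.0], [539.0, -206.0], [563.0, -183.0], [389.0, -2.0]]
top 63 (array([635.6,  54.4]), array([20.4, 53.1]), 50.8) 0.1028 0.108 [[609.0, 63.0], [650.0, 30.0], [663.0, 45.0], [621.0, 79.0]]
top 528 (array([696.7, 193.4]), array([ 22.3, 259.3]), 53.4) 0.09 0.108 [[586.0, 262.0], [794.0, 107.0], [807.0, 125.0], [599.0, 280.0]]
top 589 (array([527.7, 103.9]), array([172.3,  98.8]), 12.1) 0.1034 0.108 [[433.0, 134.0], [454.0, 38.0], [622.0, 74.0], [602.0, 170.0]]
top 91 (array([415.9,  13.2]), array([49.7, 28.7]), 31.1) 0.1047 0.1079 [[387.0, 13.0], [402.0, -12.0], [445.0, 14.0], [430.0, 38.0]]
top 77 (array([374.1,  14. ]), array([44.9, 13.3]), 45.3) 0.0902 0.0964 [[354.0, 3.0], [363.0, -7.0], [395.0, 25.0], [385.0, 35.0]]
top 382 (array([-30. , -72.9]), array([44. , 90.3]), 14.3) 0.0904 0.1034 [[-62.0, -35.0], [-40.0, -122.0], [2.0, -111.0], [-20.0, -24.0]]
top 694 (array([-48.5,  66.2]), array([61.8, 87.8]), 32.8) 0.0901 0.1029 [[-98.0, 86.0], [-51.0, 13.0], [1.0, 46.0], [-46.0, 120.0]]
side 162 (array
[... 462 characters left out ...]
) 0.0943 0.1012 [[-38.0, 96.0], [-7.0, 40.0], [3.0, 45.0], [-28.0, 102.0]]
side 63 (array([380.7, -21.6]), array([33.6, 12. ]), 47.4) 0.1053 0.108 [[365.0, -30.0], [374.0, -38.0], [396.0, -13.0], [388.0, -5.0]]
side 85 (array([365.8,   3.1]), array([18.4,  8.8]), 52.0) 0.09 0.0942 [[357.0, -1.0], [364.0, -7.0], [375.0, 8.0], [368.0, 13.0]]
side 512 (array([424.7,  13.5]), array([73.3, 30.8]), 47.9) 0.1052 0.108 [[389.0, -3.0], [412.0, -24.0], [461.0, 30.0], [438.0, 51.0]]
side 93 (array([381.2,  21.1]), array([19.4, 10.1]), 47.8) 0.09 0.0941 [[371.0, 17.0], [378.0, 11.0], [391.0, 25.0], [384.0, 32.0]]
tcp [-0.09003326 -0.07199262] 0.07252204833236986 [-1.78516316 -1.14550375 -1.02487818] 5.2
```

Emit:
{"fn": "apply_moves", "kwargs": {
  "rows": [
    [[0.4,0,0],[0,0,0]],
    [[0.4,0,0],[0,0,0]],
    [[0.4,0,0],[0,0,0]],
    [[0.4,0,0],[0,0,0]],
    [[0.4,0,0],[0,0,0]],
    [[0.4,0,0],[0,0,0]],
    [[0,0,0],[0,0,0]]
  ]
}}

```text
t: 6.08
eef_pos: [0.5461, 0.1382, 0.0727]
eef_rot: [0.0, 0.827, 0.562, 0.001]
contact_force: [-0.4, -0.1, 0.1]
opening: 0.0366
gripper_force: 0.1
```

```bash
sed -i 's/(abs(X\[...,0\]+20)<110)/(abs(X[...,0]+.02)<.11)/;s/abs(X\[...,1\])<150/abs(X[...,1])<.15/' m.py; python3 m.py 2 .09 .108
```

```text
top 173 (array([ -9.9, -66. ]), array([35.7, 56.5]), 2.1) 0.09 0.1028 [[-29.0, -38.0], [-27.0, -95.0], [9.0, -94.0], [7.0, -37.0]]
top 663 (array([-49.4,  65.9]), array([60.4, 86.6]), 32.6) 0.0903 0.1036 [[-98.0, 86.0], [-51.0, 13.0], [-1.0, 46.0], [-47.0, 119.0]]
side 456 (array([-16.9, -87.9]), array([84.2, 55.5]), 87.6) 0.0901 0.1041 [[-46.0, -129.0], [9.0, -131.0], [13.0, -47.0], [-43.0, -45.0]]
side 336 (array([-53.5,  53. ]), array([46.7, 56.5]), 32.6) 0.0925 0.1011 [[-88.0, 64.0], [-58.0, 17.0], [-19.0, 42.0], [-49.0, 89.0]]
tcp [-0.06533757 -0.07282967] 0.07285050367233672 [ 0.33391429  0.44908302 -0.18246066] 6.175
```

View pics/side2.png

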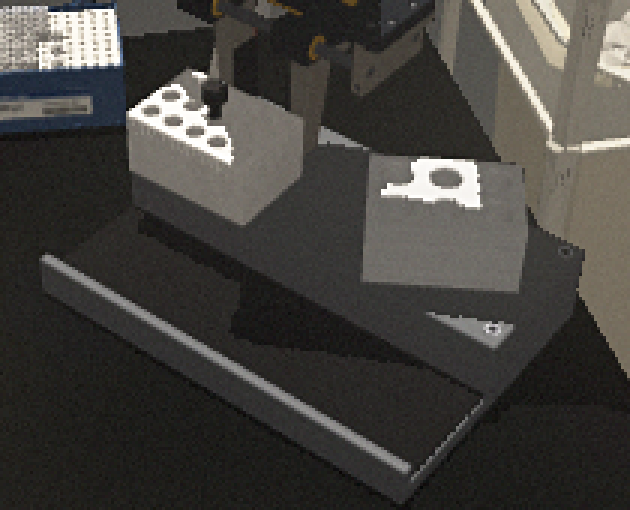

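```bash
sed -i 's/p.min(2)>110/p.min(2)>70/' m.py; python3 m.py 3 .09 .106 | grep -v "\[ *-4[0-9]\|\[ *-5"
```

```text
top 204 (array([-11.5, -66. ]), array([39. , 57.8]), 1.9) 0.0903 0.1026 [[-32.0, -38.0], [-30.0, -96.0], [9.0, -94.0], [7.0, -36.0]]
tcp [-0.0655129  -0.07271406] 0.07283732452429642 [ 0.06515209 -1.16582948 -0.34550614] 6.275
```

The side picture shows the block squared up and overhanging the edge, with its front bottom corner at about (240,222) and its -y end near the end of the deck at (130,205). I'll measure it without the colour filter.

```bash
sed -i 's/p.min(2)>70/p.min(2)>25/' m.py; python3 m.py 4 .093 .104; python3 - <<'E'
E
```

```text
top 197 (array([-11.5, -65.9]), array([39.2, 57.6]), 1.5) 0.0932 0.1028 [[-32.0, -38.0], [-30.0, -95.0], [9.0, -94.0], [7.0, -37.0]]
top 753 (array([-49. ,  66.9]), array([61.9, 90. ]), 32.8) 0.0934 0.1034 [[-99.0, 88.0], [-51.0, 12.0], [1.0, 46.0], [-47.0, 122.0]]
side 1068 (array([-32.8, -83.6]), array([86. , 92.7]), 0.4) 0.093 0.1039 [[-76.0, -38.0], [-75.0, -130.0], [10.0, -130.0], [10.0, -37.0]]
side 1142 (array([-49.2,  65.6]), array([66.5, 90.1]), 32.9) 0.093 0.1022 [[-102.0, 85.0], [-53.0, 10.0], [3.0, 46.0], [-46.0, 121.0]]
tcp [-0.06574953 -0.07254656] 0.0727371545814221 [0.22555768 0.28667729 1.22985261] 6.375
```

Emit:
{"fn": "apply_moves", "kwargs": {
  "rows": [
    [[-0.5,0,0],[0,0,0]],
    [[0,1.0,0],[0,0,0]],
    [[0.5,0,0],[0,0,0]],
    [[0.3,0,0],[0,0,0]],
    [[0.3,0,0],[0,0,0]],
    [[0.3,0,0],[0,0,0]],
    [[0.3,0,0],[0,0,0]],
    [[0.3,0,0],[0,0,0]],
    [[0.3,0,0],[0,0,0]],
    [[0.3,0,0],[0,0,0]],
    [[0.3,0,0],[0,0,0]],
    [[0.2,0,0],[0,0,0]],
    [[0.2,0,0],[0,0,0]],
    [[0,0,0],[0,0,0]],
    [[0,0,0],[0,0,0]]
  ]
}}

```text
t: 8.25
eef_pos: [0.5645, 0.1596, 0.0726]
eef_rot: [0.0, 0.827, 0.562, -0.001]
contact_force: [-2.3, -4.7, 4.3]
opening: 0.0362
gripper_force: 2.5
```

```bash
python3 m.py 5 .060 .13
```

```text
top 278 (array([ 13.8, -63.1]), array([40.9, 53. ]), 0.7) 0.0601 0.1022 [[-7.0, -37.0], [-6.0, -90.0], [35.0, -89.0], [34.0, -36.0]]
top 1064 (array([-49. ,  66.8]), array([62. , 90.2]), 32.8) 0.06 0.1042 [[-100.0, 88.0], [-51.0, 12.0], [1.0, 46.0], [-47.0, 121.0]]
side 2413 (array([ -7.2, -83. ]), array([85.6, 92. ]), 0.1) 0.06 0.1299 [[-50.0, -37.0], [-50.0, -129.0], [36.0, -129.0], [35.0, -37.0]]
side 2134 (array([-49.1,  65.6]), array([67.7, 90.1]), 32.7) 0.0601 0.1019 [[-102.0, 85.0], [-53.0, 9.0], [4.0, 46.0], [-45.0, 122.0]]
tcp [-0.03851588 -0.08188424] 0.07257281459337346 [-1.30698294 -4.4182481   3.41952886] 8.35
```

View pics/side5.png

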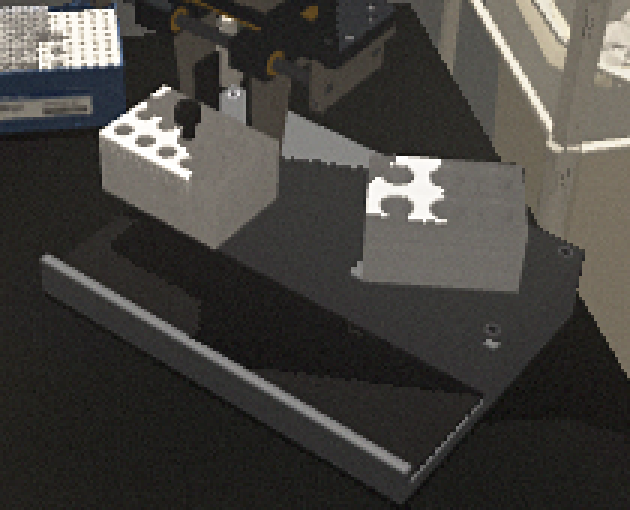

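The front face is at x≈35 mm, so the middle is just past the edge. Friction on the fingers is holding the block up (about +4 N vertical), so I'll push on a little.

Emit:
{"fn": "apply_moves", "kwargs": {
  "rows": [
    [[0.3,0,0],[0,0,0]],
    [[0.3,0,0],[0,0,0]],
    [[0.3,0,0],[0,0,0]],
    [[0.3,0,0],[0,0,0]],
    [[0,0,0],[0,0,0]],
    [[0,0,0],[0,0,0]],
    [[0,0,0],[0,0,0]]
  ]
}}

```text
t: 9.22
eef_pos: [0.5694, 0.1712, 0.0725]
eef_rot: [-0.0, 0.827, 0.562, -0.0]
contact_force: [-0.3, -0.2, 0.0]
opening: 0.0367
gripper_force: 0.0
```

```bash
python3 m.py 6 .060 .13
```

```text
top 409 (array([ 45.6, -73.6]), array([45. , 73.4]), 0.1) 0.0602 0.0815 [[23.0, -37.0], [23.0, -110.0], [68.0, -110.0], [68.0, -37.0]]
top 1048 (array([-48.9,  66.9]), array([61.9, 89.9]), 33.1) 0.0601 0.1031 [[-99.0, 88.0], [-50.0, 12.0], [2.0, 46.0], [-48.0, 121.0]]
side 384 (array([ -22.4, -105.6]), array([16.4, 26.5]), 52.3) 0.0607 0.13 [[-38.0, -104.0], [-17.0, -120.0], [-7.0, -107.0], [-28.0, -91.0]]
side 345 (array([-26.1, -54.9]), array([18.5, 24.6]), 89.6) 0.0606 0.1297 [[-38.0, -64.0], [-14.0, -64.0], [-14.0, -46.0], [-38.0, -46.0]]
side 1207 (array([ 45.8, -83.2]), array([47.7, 92. ]), 0.0) 0.06 0.0808 [[22.0, -37.0], [22.0, -129.0], [70.0, -129.0], [70.0, -37.0]]
side 2127 (array([-49.5,  65.3]), array([67.7, 90.3]), 32.3) 0.0601 0.102 [[-102.0, 85.0], [-54.0, 9.0], [3.0, 45.0], [-45.0, 122.0]]
tcp [-0.02596598 -0.08222285] 0.07253763083286086 [-0.64487911 -0.41261022 -0.38959197] 9.325
```

View pics/side6.png

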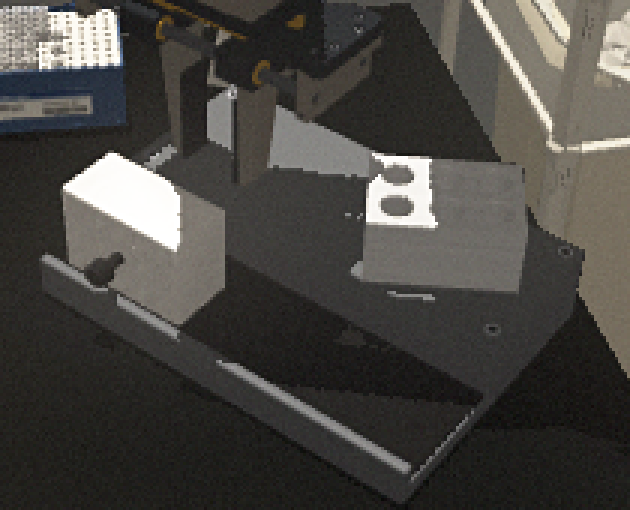

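The block lies flat on its side face at x = 23 to 68 mm, with its upper face at about z = 78 mm. The knob at about (105,265) points level over the lip, and the plain block hasn't moved. I'll retract.

Emit:
{"fn": "apply_moves", "kwargs": {
  "rows": [
    [[-1,0,0],[0,0,0]],
    [[-1,0,0],[0,0,0]],
    [[0,0,-3],[0,0,0]],
    [[0,0,-3],[0,0,0]],
    [[0,0,-3],[0,0,0]],
    [[0,0,-3],[0,0,0]],
    [[0,0,0],[0,0,0]],
    [[0,0,0],[0,0,0]]
  ]
}}

```text
t: 10.32
eef_pos: [0.5615, 0.152, 0.1918]
eef_rot: [-0.0, 0.827, 0.562, -0.0]
contact_force: [-0.6, -0.4, -0.4]
opening: 0.0366
gripper_force: 0.0
```

```bash
python3 m.py 7 .074 .106; python3 -c "
from plant import ctrl; print(ctrl.finish_job())"
```

```text
top 675 (array([ 45.7, -81.9]), array([45.5, 89.7]), 0.2) 0.074 0.0822 [[23.0, -37.0], [23.0, -127.0], [69.0, -127.0], [68.0, -37.0]]
top 777 (array([-49. ,  66.8]), array([61.9, 90.1]), 32.7) 0.0758 0.1039 [[-99.0, 88.0], [-51.0, 12.0], [1.0, 46.0], [-47.0, 121.0]]
side 908 (array([ 45.8, -83.3]), array([90.8, 46.5]), 89.8) 0.074 0.0813 [[22.0, -129.0], [69.0, -129.0], [69.0, -38.0], [23.0, -38.0]]
side 1809 (array([-49.1,  65.6]), array([67.3, 90.1]), 32.9) 0.0741 0.1019 [[-102.0, 85.0], [-53.0, 9.0], [4.0, 46.0], [-45.0, 122.0]]
tcp [-0.04664197 -0.08159242] 0.19126499197689412 [-0.48779124  0.50823491  0.06568102] 10.425
the job is handed in; nothing more can be done
None
```

The job is handed in at about 10.4 s: the knob block lies flat on its long side face on the lower ledge, knob level and pointing away from the deck, and the plain block was not moved. The knob block had started about 25° off the edge, not within 6°, so I squared it up while pushing.

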